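# Set out the clock dealer's display

### The arm

A 6-joint arm with a two-finger parallel gripper is mounted at the origin on the work surface. World frame = base frame: x ahead of the robot, y to its left, z up, the work surface at z = 0. Lengths are in m, angles in rad, forces in N, time in s.
With the tool pointing down it reaches from about 0.35 to 0.725 m from the base axis. Payload 6 kg.
Tool frame: the origin (TCP) lies at the very end of the fingers, on their centre line; the grasp point (between the pads) lies 19 mm behind it; z points along the fingers, y is the line along which they close (so a half turn about z gives the same grasp; the last joint's range is limited). The gripper opens to 85 mm and grips with 20 to 120 N. Pads are 22 mm wide; open, the fingers measure 114 mm over their backs; the gripper's body (76 mm by 85 mm) begins 54 mm behind the grasp point. The pads swing forward as they close: fully open they stand 13 mm farther back than shut.
Start: joints at [-0.942, 0.04, 0.085, 0, -1.615, -0.334], TCP at [0.174, -0.574, 0.231] pointing down, gripper open.
Joint ranges: [-2.56, 2.56], [-1.29, 2.01], [-1.08, 1.49], [-3.29, 1.98], [-2.81, -0.18], [-2.99, 2.99]. Speed limits (rad/s): [2.57, 2.57, 3.01, 3.14, 3.14, 3.14].

### API

Orientations are given as a unit quaternion [w, x, y, z].
In Python, from rig import state, imaging, robot gives the robot as it stands.
- The arm moves only by the tool jog_arm, never from a script. Its argument "motion" is a list of rows, each an object with "slide": the shift along the tool's x, y, z in units of 25 mm (1.0 is 25 mm), a list of three; "turn": the turn, a rotation vector about the tool's x, y, z in units of 8 degrees (1.0 is 8 degrees), a list of three. In form: [{"slide": [dx, dy, dz], "turn": [wx, wy, wz]}, ...]. A call has 1 to 12 rows; each row shifts and turns the commanded pose from where the row before left it, along the tool's axes as they then stand; what a row does not reach is not made up. A row lasts 1/8 s, in which the tool goes at most 62.5 mm and 10.7 degrees, less where a joint would pass 70% of its speed; a pose out of reach is approached as far as the arm can. A call is refused whole if a number of a shift passes 1 or a number of a turn 1, either way. A call with a gripper value outside its range is refused whole. "gripper" is the opening, from 0 (shut) to 1 (fully open), set as the call begins (left out, the last holds). The fingers move at their own pace and stop on an object; "grip_force" is the grip in N (left out, the last holds). Time passes only in rows, so rows that do not move let the fingers close. It gives the time, the measured TCP pose, the force, the opening and the grip force at its end, in the units of the state.
- state(): the state, without advancing time (a new reading comes with each control period).
- imaging.grab_frame(name): name is "scene" or "top" or "wrist"; returns a dict with "color" (384x512x3 uint8, red, green, blue), "z_map" (384x512 float32, m along the optical axis (not along the pixel's ray), 0 where there is no reading), "mtx" (3x3 intrinsics, pixels), "k1" (the pictures are not rectified: a ray, as slopes to the right and down, at radius r is drawn at 1 + k1 r^2 times it, then the intrinsics apply), "rvec" (rotation vector, rad) and "tvec" (3), from world to camera coordinates, as OpenCV has them. Camera axes: x right, y down, z forward; pixel columns grow to the right and rows downward; lengths in m; the calibration is good to about 2 mm. A picture is of the moment at which its call begins.
- robot.job_done(): hands the job in; it is judged then, once.
Trained networks look in a picture, given as the dict that the camera call returned (one of the last four; its "shot" number tells which), for a name from the list of things; names that differ only in an ending like _2 or _b are one class to them, and where a whole thing is asked for, a point or a joint stands for the part that bears it (a point fixed in the world has none). Each returns a list of dicts, best first, with "confidence" (0 to 1); they miss things now and then, are a little off and sometimes report something else, mostly with a low value. They report only what shows in the picture. A call takes as long as a camera call.
- imaging.masks_of(picture, query): "region" (384x512 bool, what is visible of it) and "box" ([left, top, right, bottom] in pixels, round what is visible of it).
The state is a dict: "t": time; "qpos": joint angles; "qvel": joint speeds; "effort": joint torques, N m; "eef_pos": TCP position; "orientation": TCP orientation; "ft_force": force on the tool from outside, world axes, zero at the start; "moment": the same for the moment, N m; "gripper_width": opening from 0.0 (shut) to 1.0 (fully open); "finger_force": force on a finger pad.
Only numpy, scipy, OpenCV 4.12 (cv2) and the standard library are available. Lean on these libraries where they do the work, as an engineer would, in place of code of your own. Each camera call takes 0.05 s, during which the arm holds its last target. There are 200 camera calls.

### The job

Lay the ceramic clock face centred on top of the green plinth and the mother-of-pearl watch case centred on top of that face; lay the copper pendulum bob on the shelf exactly midway between the plinth and the silver card tray; all three stay flat, same side up. Stand the brass clock weight upright straight behind the tray (away from the robot, square to its long edge, in line with its middle), 10 cm from the tray's centre to the weight's centre. Leave the loupe, the polish tin and the vase where they are.

Things in the scene. Friction and masses are not known exactly. Their poses are not given: they have to be found in the camera images.
- face: Loose ceramic clock face: a white disc 60 mm in diameter and 12 mm thick with black hour marks and hands painted on its flat top, about 70 g, lying flat on the shelf. Origin: centre of its underside; z up; which way its hands point does not matter.
- watch: Loose mother-of-pearl watch case: pink disc with a pale blue-green sheen on top, 44 mm in diameter, 16 mm thick, flat top and bottom, thin brass band, about 80 g. A brass crown and loop stick out of its rim along its own +y to 36 mm from its centre (4 to 12 mm above the underside): grip it across its own x. Origin: centre of its underside; z up, y towards the loop. Final yaw does not matter.
- bob: Loose copper pendulum bob: a disc 56 mm in diameter and 18 mm thick, its rim upright to 12 mm above the underside, then a shallow dome with a small dark dot, about 300 g, lying flat side down. Origin: centre of its underside; z up; its yaw does not matter.
- weight: Loose brass clock weight: an upright cylinder 36 mm in diameter and 66 mm high with two thin dark bands and a stub 16 mm across on top (70 mm in all), about 500 g. Origin: centre of its underside; z up; its yaw does not matter.
- plinth: Fixed green square plinth, 80 x 80 mm and 30 mm high with a brass band at its foot; its flat top is 30 mm above the shelf. Origin: centre of its underside; z up, x away from the robot, square to the line from plinth to tray (turned up to 0.2 rad), y along that line, to the left.
- tray: Fixed silver card tray, a shallow rectangular dish with blank cards in it, 80 mm deep (own x) by 110 mm wide (own y, the long edges), rim 10 mm high. It stands 300 mm from the plinth, to its left or right, turned as the plinth is. Origin: centre of its underside; z up, x straight behind it, away from the robot, y to the left.
- loupe: Bystander: loose black eyeglass loupe, a truncated cone 36 mm across its foot and 28 mm high, standing on the shelf. Origin: centre of its underside; z up.
- tin: Bystander: loose round red polish tin, 48 mm in diameter and 22 mm high. Origin: centre of its underside; z up.
- vase: Bystander: loose small blue ceramic bud vase, 40 mm across and 58 mm high. Origin: centre of its underside; z up.

How it is judged:
By the outcome, as a careful person would: the job done as asked, in the order asked, and still so for the second after the job is handed in, with the robot touching nothing.
It also fails if it takes over 106 s, if anything falls off the work surface, if the arm or the gripper's body presses on something with over 40 N, if the wrist force passes 120 N, or if a joint passes its speed limit or range.

## Working session

There is one attempt and no reset: what is moved stays moved. The work goes in short steps, Python scripts to look and compute and a tool call to move; the robot and the scene stay as the last step left them, time stands still between calls to the robot, and variables do not carry over. Pictures are saved under pics/ and viewed, at most 14 in all, crops included, and the job is handed in when it is done.

Besides the shell and the picture viewer there is one more tool, called after "Request:" as a command line: name --argument value ..., lists and objects as JSON in quotes. jog_arm: Moves the arm, as the interface text tells. Its arguments: {"type":"object","properties":{"motion":{"type":"array","items":{"type":"object","properties":{"slide":{"type":"array","items":{"type":"number"}},"turn":{"type":"array","items":{"type":"number"}}}}},"gripper":{"type":"number"},"grip_force":{"type":"number"}},"required":["motion"]}

```bash
mkdir -p pics; ls; cat > h.py <<'E'
import numpy as np, cv2
from rig import state, imaging, robot
def cam(f):
    R=cv2.Rodrigues(np.array(f["rvec"],float))[0]; return R,np.array(f["tvec"],float).ravel()
def world(f,us,vs,z):
    K=np.array(f["mtx"]);R,t=cam(f)
    d=np.stack([(us-K[0,2])/K[0,0],(vs-K[1,2])/K[1,1]],-1)
    x=d.copy()
    for _ in range(20): x=d/(1+f["k1"]*(x**2).sum(-1,keepdims=True))
    p=np.concatenate([x,np.ones_like(x[:,:1])],-1)*z[:,None]
    return (p-t)@R
def cloud(f,m):
    v,u=np.nonzero(m&(f["z_map"]>0)); return world(f,u.astype(float),v.astype(float),f["z_map"][v,u])
def save(f,name): cv2.imwrite(f"pics/{name}.png",f["color"][:,:,::-1])
E
python3 - <<'E'
from h import *
for c in ["scene","top"]:
    f=imaging.grab_frame(c); save(f,c+"0")
    print(c,[round(float(x),3) for x in -cam(f)[0].T@cam(f)[1]])
    for n in "face watch bob weight plinth tray loupe tin vase".split():
        for d in imaging.masks_of(f,n)[:2]:
            p=cloud(f,d["region"])
            if len(p)<5: continue
            zt=np.percentile(p[:,2],95); q=p[p[:,2]>zt-0.006]
            (cx,cy),(w,h),a=cv2.minAreaRect(q[:,:2].astype(np.float32)*1000)
            print(n,round(d["confidence"],2),[int(x) for x in d["box"]],len(p),"ztop",zt.round(3),"c",round(cx),round(cy),"wh",round(w),round(h),round(a,1),"mean",(q.mean(0)*1000).round())
E
```

```text
pics
scene [0.765, 0.397, 0.661]
face 0.97 [381, 270, 413, 298] 767 ztop 0.014 c 405 297 wh 59 57 27.0 mean [405. 297.  12.]
watch 0.73 [236, 98, 258, 111] 206 ztop 0.018 c 396 -291 wh 43 45 7.3 mean [ 396. -289.   16.]
watch 0.37 [380, 271, 412, 299] 813 ztop 0.014 c 403 297 wh 57 61 59.1 mean [405. 297.  12.]
bob 0.9 [295, 338, 331, 375] 946 ztop 0.019 c 613 323 wh 51 53 16.9 mean [614. 323.  16.]
weight 0.74 [166, 95, 181, 125] 396 ztop 0.07 c 577 -335 wh 32 35 24.3 mean [ 578. -334.   67.]
weight 0.6 [383, 214, 407, 239] 307 ztop 0.029 c 322 205 wh 26 25 13.1 mean [322. 205.  27.]
plinth 0.71 [230, 135, 271, 169] 1156 ztop 0.031 c 472 -133 wh 82 81 80.7 mean [ 474. -132.   30.]
tray 0.92 [278, 229, 337, 285] 2063 ztop 0.01 c 520 161 wh 110 81 80.9 mean [520. 162.   7.]
tin 0.63 [173, 226, 195, 253] 485 ztop 0.024 c 706 6 wh 50 45 74.8 mean [707.   8.  22.]
vase 0.67 [312, 153, 329, 180] 340 ztop 0.059 c 365 -2 wh 19 19 68.1 mean [366.  -2.  58.]
vase 0.67 [239, 98, 253, 111] 161 ztop 0.018 c 395 -286 wh 39 40 61.3 mean [ 397. -287.   16.]
top [0.338, -0.005, 1.259]
face 0.75 [139
[... 501 characters left out ...]
 576 -335 wh 34 32 88.1 mean [ 576. -334.   68.]
weight 0.36 [179, 176, 223, 211] 1112 ztop 0.012 c 522 161 wh 112 81 80.4 mean [520. 161.   9.]
plinth 0.75 [288, 196, 321, 229] 857 ztop 0.034 c 473 -135 wh 78 80 80.2 mean [ 472. -135.   31.]
tray 0.9 [177, 176, 223, 211] 1086 ztop 0.013 c 522 161 wh 112 81 80.8 mean [520. 161.   9.]
loupe 0.45 [177, 256, 191, 272] 138 ztop 0.031 c 320 204 wh 25 27 29.4 mean [319. 204.  29.]
loupe 0.31 [140, 222, 164, 243] 335 ztop 0.017 c 404 296 wh 57 55 21.2 mean [405. 295.  14.]
tin 0.68 [250, 122, 264, 143] 228 ztop 0.027 c 706 5 wh 47 44 75.1 mean [705.   5.  24.]
vase 0.58 [251, 244, 263, 254] 117 ztop 0.062 c 366 -4 wh 19 16 1.6 mean [366.  -4.  59.]
```

```bash
python3 - <<'E'
import cv2,numpy as np
a=cv2.imread('pics/scene0.png');b=cv2.imread('pics/top0.png')
cv2.imwrite('pics/v1.png',cv2.resize(a,(800,600),interpolation=cv2.INTER_CUBIC))
c=b[215:260,335:385];d=b[110:280,120:400]
cv2.imwrite('pics/v2.png',cv2.resize(d,None,fx=2.8,fy=2.8,interpolation=cv2.INTER_CUBIC))
E
python3 -c "
from h import *
s=state();print(s['eef_pos'],s['orientation'],s['gripper_width'],s['t'])
f=imaging.grab_frame('wrist');save(f,'w0')
print(-cam(f)[0].T@cam(f)[1])"
```

```text
[ 0.17435709 -0.57407727  0.23127791] [ 1.01818687e-06 -1.46874892e-01  9.89155076e-01  4.19322973e-05] 1.0022353984268375 1.0
[ 0.10393619 -0.59580795  0.37559841]
```

View pics/v1.png

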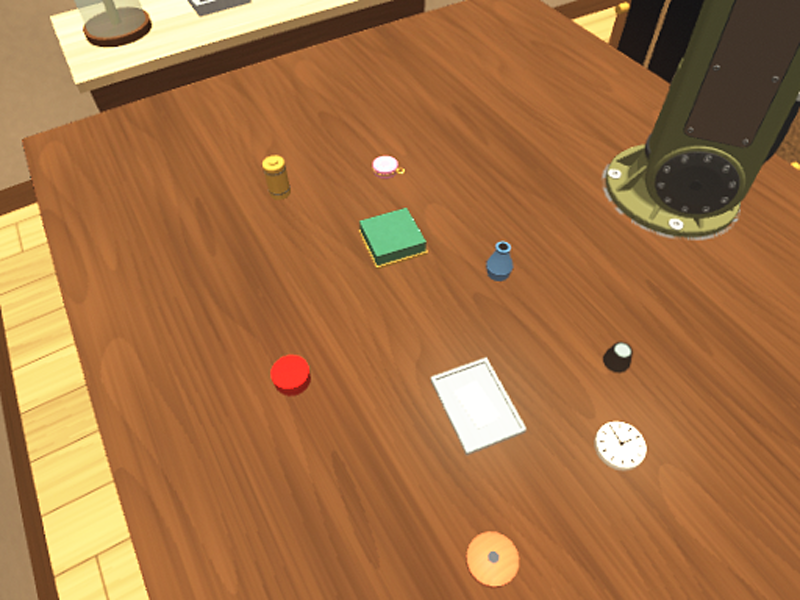

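View pics/v2.png

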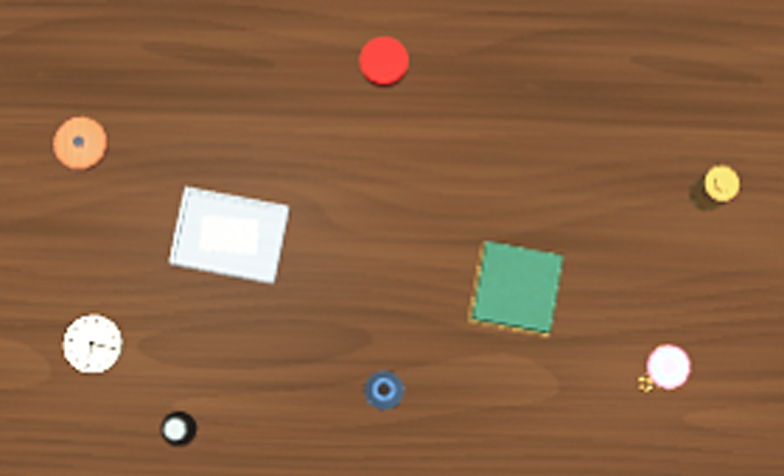

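Both pictures agree with the networks: the tray is at top-view (200,193), the plinth at (304,212), the watch at (359,240) with its loop lower left (about 126° world), the face at (150,233), the bob at (149,161) and the weight at (377,176). First I align the tool with the world axes and move over the plinth for a wrist check.

Request:
jog_arm --motion '[{"slide": [0,0,0],"turn": [0,0,0.7]},{"slide": [0,0,0],"turn": [0,0,0.7]},{"slide": [0,0,0],"turn": [0,0,0.71]},{"slide": [-0.9,1,0],"turn": [0,0,0]},{"slide": [-0.9,1,0],"turn": [0,0,0]},{"slide": [-0.9,1,0],"turn": [0,0,0]},{"slide": [-0.9,1,0],"turn": [0,0,0]},{"slide": [-0.9,1,0],"turn": [0,0,0]},{"slide": [-0.9,1,0],"turn": [0,0,0]},{"slide": [-0.9,1,0],"turn": [0,0,0]},{"slide": [-0.9,1,0],"turn": [0,0,0]},{"slide": [-0.9,1,0],"turn": [0,0,0]}]'

```text
t: 2.55
eef_pos: [0.3774, -0.3482, 0.2315]
orientation: [0.0, -0.0, 1.0, -0.0]
ft_force: [-0.4, -0.2, -0.2]
gripper_width: 1.002
finger_force: 0.0
```

Request:
jog_arm --motion '[{"slide": [-0.8,1,0]},{"slide": [-0.8,1,0]},{"slide": [-0.8,1,0]},{"slide": [-0.8,1,0]},{"slide": [-0.8,1,0]},{"slide": [-0.8,1,0]},{"slide": [-0.7,1,0]},{"slide": [-0.7,1,0]},{"slide": [0,0.6,0]},{"slide": [0,0,0]}]'

```text
invalid input at $.motion[0]: expected keys slide, turn
```

```bash
cat >> h.py <<'E'
def tool():
    s=state(); q=np.array(s["orientation"]); from scipy.spatial.transform import Rotation as Ro
    R=Ro.from_quat(q[[1,2,3,0]]).as_matrix(); return np.array(s["eef_pos"]),R,s
def need(x,y,z):
    p,R,s=tool(); d=R.T@(np.array([x,y,z])-p)/0.025
    print("tcp",p.round(4),"yaw_y",np.degrees(np.arctan2(R[1,1],R[0,1])).round(2),"tilt",np.degrees(np.arccos(-R[2,2])).round(2),"grip",round(s["gripper_width"],3),"t",round(s["t"],2),"F",np.round(s["ft_force"],1),"need",d.round(2))
def meas(f,n,band=0.006,k=1):
    for d in imaging.masks_of(f,n)[:k]:
        p=cloud(f,d["region"])
        if len(p)<5: continue
        zt=np.percentile(p[:,2],95); q=p[p[:,2]>zt-band]
        (cx,cy),(w,h),a=cv2.minAreaRect(q[:,:2].astype(np.float32)*1000)
        (ex,ey),r=cv2.minEnclosingCircle(q[:,:2].astype(np.float32)*1000)
        print(n,round(d["confidence"],2),[int(x) for x in d["box"]],len(p),"zmed",np.median(q[:,2]).round(4),"rect",round(cx,1),round(cy,1),"wh",round(w,1),round(h,1),round(a,1),"circ",round(ex,1),round(ey,1),round(r,1),"mean",(q.mean(0)*1000).round(1))
E
python3 - <<'E'
from h import *
need(0.404,0.296,0.15)
f=imaging.grab_frame("wrist");save(f,"w1");R,t=cam(f);print(R[2].round(3),-R.T@t)
for n in ["plinth","watch"]: meas(f,n)
E
```

```text
tcp [ 0.3774 -0.3482  0.2315] yaw_y 90.01 tilt 0.02 grip 1.002 t 2.55 F [-0.4 -0.2 -0.2] need [-1.07 25.77  3.26]
[ 0.289  0.    -0.957] [ 0.30380152 -0.34844201  0.37575284]
plinth 0.55 [374, 199, 448, 267] 3952 zmed 0.0315 rect 471.5 -136.7 wh 80.5 80.2 81.1 circ 470.5 -137.7 53.4 mean [ 469.3 -138.4   31.5]
watch 0.66 [278, 157, 321, 200] 1064 zmed 0.0178 rect 395.3 -292.7 wh 43.2 43.3 1.6 circ 394.0 -290.9 23.7 mean [ 394.2 -292.9   17.7]
```

Request:
jog_arm --motion '[{"slide": [-0.3,1,0],"turn": [0,0,0]},{"slide": [-0.3,1,0],"turn": [0,0,0]},{"slide": [-0.3,1,0],"turn": [0,0,0]},{"slide": [-0.3,1,0],"turn": [0,0,0]},{"slide": [-0.3,1,0],"turn": [0,0,0]},{"slide": [-0.3,1,0],"turn": [0,0,0]},{"slide": [-0.3,1,0],"turn": [0,0,0]},{"slide": [-0.3,1,0],"turn": [0,0,0]},{"slide": [-0.3,0.6,0],"turn": [0,0,0]},{"slide": [0,0,0],"turn": [0,0,0]},{"slide": [0,0,0],"turn": [0,0,0]}]'

```text
t: 4.08
eef_pos: [0.4441, -0.1347, 0.2313]
orientation: [-0.0, 0.0, 1.0, -0.0]
ft_force: [-0.5, -0.8, 0.2]
gripper_width: 1.0
finger_force: 0.0
```

```bash
python3 - <<'E'
from h import *
need(0.404,0.296,0.15)
f=imaging.grab_frame("wrist");save(f,"w2")
for n in ["plinth","watch","tray"]: meas(f,n)
E
```

```text
tcp [ 0.4441 -0.1347  0.2313] yaw_y 89.98 tilt 0.02 grip 1.0 t 4.08 F [-0.5 -0.8  0.2] need [ 1.61 17.23  3.25]
plinth 0.93 [217, 147, 290, 221] 4289 zmed 0.0315 rect 471.4 -135.8 wh 80.0 80.1 80.4 circ 471.3 -135.5 55.2 mean [ 469.7 -135.6   31.5]
watch 0.58 [108, 104, 152, 146] 1113 zmed 0.0178 rect 395.9 -291.4 wh 41.4 42.4 89.6 circ 395.7 -288.8 23.6 mean [ 395.2 -290.6   17.7]
tray 0.67 [418, 184, 510, 250] 4261 zmed 0.0079 rect 519.6 160.3 wh 112.7 81.0 80.7 circ 519.1 159.6 67.8 mean [518.5 159.8   8.6]
```

Request:
jog_arm --motion '[{"slide": [0,1,0],"turn": [0,0,0]},{"slide": [0,1,0],"turn": [0,0,0]},{"slide": [0,1,0],"turn": [0,0,0]},{"slide": [0,1,0],"turn": [0,0,0]},{"slide": [0,1,0],"turn": [0,0,0]},{"slide": [0,1,0],"turn": [0,0,0]},{"slide": [0.2,1,0],"turn": [0,0,0]},{"slide": [0.2,1,0],"turn": [0,0,0]},{"slide": [0.2,1,0],"turn": [0,0,0]},{"slide": [0.2,1,0],"turn": [0,0,0]},{"slide": [0.2,1,0],"turn": [0,0,0]},{"slide": [0.2,1,0],"turn": [0,0,0]}]'

```text
t: 5.78
eef_pos: [0.4141, 0.1665, 0.2314]
orientation: [0.0, 0.0, 1.0, 0.0]
ft_force: [0.6, -0.9, -0.2]
gripper_width: 1.005
finger_force: 0.0
```

Request:
jog_arm --motion '[{"slide": [0.4,1,0.7],"turn": [0,0,0]},{"slide": [0,1,0.7],"turn": [0,0,0]},{"slide": [0,1,0.7],"turn": [0,0,0]},{"slide": [0,1,0.7],"turn": [0,0,0]},{"slide": [0,1,0.4],"turn": [0,0,0]},{"slide": [0,0.2,0],"turn": [0,0,0]},{"slide": [0,0,0],"turn": [0,0,0]},{"slide": [0,0,0],"turn": [0,0,0]}]'

```text
t: 6.78
eef_pos: [0.4045, 0.2955, 0.1521]
orientation: [0.0, 0.0, 1.0, 0.0]
ft_force: [-0.7, -0.5, -0.2]
gripper_width: 0.998
finger_force: 0.0
```

```bash
python3 - <<'E'
from h import *
need(0.404,0.296,0.004)
f=imaging.grab_frame("wrist");save(f,"w3")
for n in ["face","tray"]: meas(f,n)
E
```

```text
tcp [0.4045 0.2955 0.1521] yaw_y 89.97 tilt 0.07 grip 0.998 t 6.78 F [-0.7 -0.5 -0.2] need [0.02 0.01 5.92]
face 0.89 [223, 146, 285, 207] 2660 zmed 0.0136 rect 402.3 296.3 wh 58.7 57.4 45.2 circ 402.9 296.1 30.0 mean [401.5 295.9  13.6]
tray 0.71 [84, 238, 185, 312] 2988 zmed 0.0097 rect 469.2 175.4 wh 117.3 177.0 73.3 circ 468.5 179.0 100.6 mean [508.1 159.3   9.7]
```

View pics/w3.png

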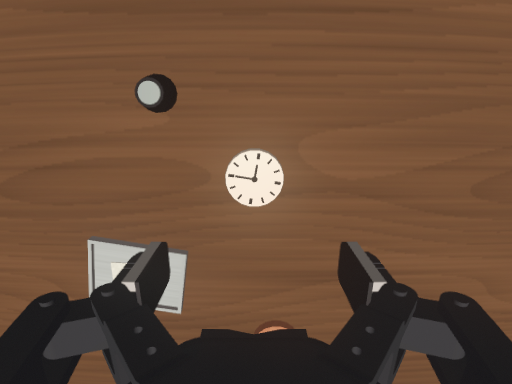

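The face is at (255,178), between the open fingers and clear of the loupe (155,93). I descend around it.

Request:
jog_arm --motion '[{"slide": [0.04,0,1],"turn": [0,0,0]},{"slide": [0,0,1],"turn": [0,0,0]},{"slide": [0,0,1],"turn": [0,0,0]},{"slide": [0,0,1],"turn": [0,0,0]},{"slide": [0,0,1],"turn": [0,0,0]},{"slide": [0,0,0.5],"turn": [0,0,0]},{"slide": [0,0,0.34],"turn": [0,0,0]},{"slide": [0,0,0],"turn": [0,0,0]},{"slide": [0,0,0],"turn": [0,0,0]}]' --gripper 0.88 --grip_force 30

```text
t: 8.05
eef_pos: [0.4036, 0.2964, 0.0062]
orientation: [0.0, -0.0, 1.0, 0.001]
ft_force: [0.4, 0.0, 0.2]
gripper_width: 0.878
finger_force: 0.0
```

Request:
jog_arm --motion '[{"slide": [0,0,0],"turn": [0,0,0]},{"slide": [0,0,0],"turn": [0,0,0]},{"slide": [0,0,0],"turn": [0,0,0]},{"slide": [0,0,0],"turn": [0,0,0]},{"slide": [0,0,0],"turn": [0,0,0]},{"slide": [0,0,0],"turn": [0,0,0]}]' --gripper 0.4

```text
t: 8.8
eef_pos: [0.4036, 0.2964, 0.0068]
orientation: [0.001, -0.0, 1.0, 0.0]
ft_force: [-1.9, -1.5, 5.7]
gripper_width: 0.652
finger_force: 30.6
```

```bash
python3 - <<'E'
from h import *
need(0.404,0.296,0.15); print(state()["finger_force"])
f=imaging.grab_frame("wrist");save(f,"w4")
for n in ["face"]: meas(f,n)
E
```

```text
tcp [0.4036 0.2964 0.0068] yaw_y 90.03 tilt 0.08 grip 0.652 t 8.8 F [-1.9 -1.5  5.7] need [-0.02 -0.01 -5.73]
30.6004536151886
face 0.68 [199, 185, 310, 298] 9261 zmed 0.0137 rect 402.7 296.2 wh 56.3 58.8 89.7 circ 402.8 296.0 29.9 mean [400.5 296.1  13.6]
```

View pics/w4.png

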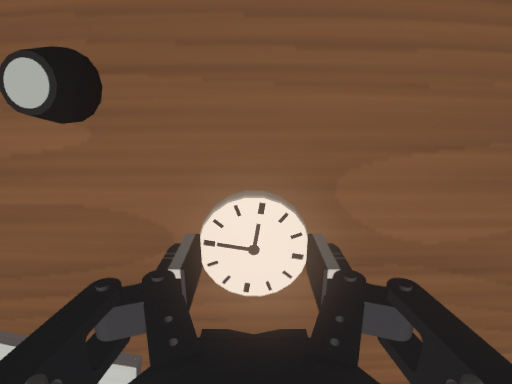

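The face sits between the pads at (254,248). I lift it and carry it to the plinth.

Request:
jog_arm --motion '[{"slide": [0,0,-0.4],"turn": [0,0,0]},{"slide": [0,0,-0.8],"turn": [0,0,0]},{"slide": [0,0,-1],"turn": [0,0,0]},{"slide": [0,0,-1],"turn": [0,0,0]},{"slide": [0,-0.5,-1],"turn": [0,0,0]},{"slide": [-0.2,-0.9,-0.8],"turn": [0,0,0]},{"slide": [-0.2,-0.9,0],"turn": [0,0,0]},{"slide": [-0.2,-0.9,0],"turn": [0,0,0]},{"slide": [-0.2,-0.9,0],"turn": [0,0,0]},{"slide": [-0.2,-0.9,0],"turn": [0,0,0]},{"slide": [-0.2,-0.9,0],"turn": [0,0,0]},{"slide": [-0.2,-0.9,0],"turn": [0,0,0]}]'

```text
t: 10.4
eef_pos: [0.4384, 0.1254, 0.1308]
orientation: [0.0, -0.0, 1.0, 0.0]
ft_force: [1.1, 0.4, -0.4]
gripper_width: 0.403
finger_force: 0.0
```

Request:
jog_arm --motion '[{"slide": [-0.2,-0.9,0],"turn": [0,0,0]},{"slide": [-0.2,-0.9,0],"turn": [0,0,0]},{"slide": [-0.2,-0.9,0],"turn": [0,0,0]},{"slide": [-0.2,-0.9,0],"turn": [0,0,0]},{"slide": [-0.2,-0.9,0],"turn": [0,0,0]},{"slide": [-0.2,-0.9,0],"turn": [0,0,0]},{"slide": [-0.1,-0.9,0],"turn": [0,0,0]},{"slide": [0,-0.9,0],"turn": [0,0,0]},{"slide": [0,-0.9,0],"turn": [0,0,0]},{"slide": [0,-0.9,0],"turn": [0,0,0]},{"slide": [0,0,0],"turn": [0,0,0]}]'

```text
t: 11.78
eef_pos: [0.4707, -0.0999, 0.1305]
orientation: [0.0, 0.001, 1.0, 0.0]
ft_force: [-0.1, 0.3, 0.3]
gripper_width: 0.4
finger_force: 0.0
```

```bash
python3 - <<'E'
from h import *
need(0.4724,-0.135,0.037); print(state()["finger_force"])
f=imaging.grab_frame("wrist");save(f,"w5")
for n in ["face"]: meas(f,n)
f=imaging.grab_frame("scene")
for n in ["face"]: meas(f,n)
E
```

```text
tcp [ 0.4707 -0.0999  0.1305] yaw_y 89.9 tilt 0.02 grip 0.4 t 11.78 F [-0.1  0.3  0.3] need [-0.07 -1.4   3.74]
0.0
face 0.68 [386, 274, 418, 302] 781 zmed 0.0117 rect 403.6 307.9 wh 56.9 58.7 59.5 circ 402.9 306.6 30.4 mean [404.2 308.3  11.8]
```

The face slipped out because the pads were too high, and it now lies near (404,308). I go back and measure the fingertip height this time.

Request:
jog_arm --motion '[{"slide": [0.2,1,0],"turn": [0,0,0]},{"slide": [0.2,1,0],"turn": [0,0,0]},{"slide": [0.2,1,0],"turn": [0,0,0]},{"slide": [0.2,1,0],"turn": [0,0,0]},{"slide": [0.2,1,0],"turn": [0,0,0]},{"slide": [0.2,1,0],"turn": [0,0,0]},{"slide": [0.2,1,0],"turn": [0,0,0]},{"slide": [0.2,1,0],"turn": [0,0,0]},{"slide": [0.2,1,0],"turn": [0,0,0]},{"slide": [0.2,1,0],"turn": [0,0,0]},{"slide": [0.2,1,0],"turn": [0,0,0]},{"slide": [0.2,1,0],"turn": [0,0,0]}]' --gripper 0.8

```text
t: 13.48
eef_pos: [0.4101, 0.2024, 0.1305]
orientation: [0.0, -0.001, 1.0, 0.0]
ft_force: [0.5, -0.1, -0.2]
gripper_width: 0.8
finger_force: 0.0
```

Request:
jog_arm --motion '[{"slide": [0.2,1,0.5],"turn": [0,0,0]},{"slide": [0.1,1,0.5],"turn": [0,0,0]},{"slide": [0,1,0.5],"turn": [0,0,0]},{"slide": [0,1,0.5],"turn": [0,0,0]},{"slide": [0,0.3,0],"turn": [0,0,0]},{"slide": [0,0,0],"turn": [0,0,0]}]'

```text
t: 14.22
eef_pos: [0.403, 0.3089, 0.0807]
orientation: [0.0, -0.001, 1.0, -0.0]
ft_force: [-1.0, 0.2, 0.3]
gripper_width: 0.8
finger_force: 0.0
```

```bash
python3 - <<'E'
from h import *
need(0.4035,0.3075,0.0)
f=imaging.grab_frame("wrist");save(f,"w6")
meas(f,"face")
p,R,s=tool()
P=cloud(f,np.ones((384,512),bool)); L=(P-p)@R
for sgn in (1,-1):
    m=(abs(L[:,0])<0.02)&(sgn*L[:,1]>0.028)&(sgn*L[:,1]<0.06)&(L[:,2]<0.02)&(L[:,2]>-0.05)
    q=L[m]*1000; i=np.argsort(q[:,2])[::-1]
    print(sgn,m.sum(),"deepest z",q[i[:5]].round(1).tolist(), "inner y",np.sort(abs(q[:,1]))[:5].round(1))
    print(np.histogram(q[:,2],bins=np.arange(-50,21,5)))
E
```

```text
tcp [0.403  0.3089 0.0807] yaw_y 90.08 tilt 0.01 grip 0.8 t 14.22 F [-1.   0.2  0.3] need [-0.02 -0.05  3.23]
face 0.57 [213, 158, 294, 238] 4489 zmed 0.0136 rect 401.3 307.6 wh 58.3 58.5 84.6 circ 401.9 307.3 30.0 mean [400.2 307.3  13.6]
1 2021 deepest z [[2.5, 34.8, -8.5], [4.3, 34.6, -8.5], [3.1, 34.7, -8.5], [-6.7, 34.8, -8.9], [-4.8, 34.7, -9.1]] inner y [33.8 33.8 33.9 33.9 33.9]
(array([310, 264, 331, 287, 257, 224, 202, 122,  24,   0,   0,   0,   0,
         0]), array([-50, -45, -40, -35, -30, -25, -20, -15, -10,  -5,   0,   5,  10,
        15,  20]))
-1 2034 deepest z [[3.8, -34.3, -7.8], [-4.2, -34.3, -8.1], [-4.7, -34.2, -8.4], [2.4, -34.2, -8.5], [8.2, -34.3, -8.7]] inner y [33.3 33.3 33.3 33.3 33.3]
(array([310, 273, 319, 303, 267, 218, 197, 128,  19,   0,   0,   0,   0,
         0]), array([-50, -45, -40, -35, -30, -25, -20, -15, -10,  -5,   0,   5,  10,
        15,  20]))
```

Request:
jog_arm --motion '[{"slide": [0,-0.05,1],"turn": [0,0,0]},{"slide": [0,0,1],"turn": [0,0,0]},{"slide": [0,0,0.7],"turn": [0,0,0]},{"slide": [0,0,0.5],"turn": [0,0,0]},{"slide": [0,0,0.22],"turn": [0,0,0]},{"slide": [0,0,0],"turn": [0,0,0]},{"slide": [0,0,0],"turn": [0,0,0]}]'

```text
t: 15.2
eef_pos: [0.4035, 0.3076, -0.0044]
orientation: [0.0, -0.0, 1.0, 0.0]
ft_force: [0.1, -0.3, -0.4]
gripper_width: 0.799
finger_force: 0.0
```

Request:
jog_arm --motion '[{"slide": [0,0,0],"turn": [0,0,0]},{"slide": [0,0,0],"turn": [0,0,0]},{"slide": [0,0,0],"turn": [0,0,0]},{"slide": [0,0,0],"turn": [0,0,0]},{"slide": [0,0,0],"turn": [0,0,0]}]' --gripper 0.4

```text
t: 15.82
eef_pos: [0.4036, 0.3077, -0.0041]
orientation: [0.001, -0.0, 1.0, 0.001]
ft_force: [-1.9, -1.5, 5.2]
gripper_width: 0.676
finger_force: 32.6
```

Request:
jog_arm --motion '[{"slide": [0,0,-0.3],"turn": [0,0,0]},{"slide": [0,0,-0.6],"turn": [0,0,0]},{"slide": [0,0,-1],"turn": [0,0,0]},{"slide": [0,0,-1],"turn": [0,0,0]},{"slide": [0,0,0],"turn": [0,0,0]}]'

```text
t: 16.45
eef_pos: [0.4042, 0.3084, 0.0703]
orientation: [0.002, -0.0, 1.0, 0.002]
ft_force: [0.2, -0.3, 0.1]
gripper_width: 0.678
finger_force: 32.3
```

```bash
python3 - <<'E'
from h import *
need(0.4724,-0.135,0.13); print(state()["finger_force"])
f=imaging.grab_frame("wrist");save(f,"w7")
for n in ["face"]: meas(f,n)
E
```

```text
tcp [0.4042 0.3084 0.0703] yaw_y 90.02 tilt 0.28 grip 0.678 t 16.45 F [ 0.2 -0.3  0.1] need [ -2.73 -17.73  -2.45]
32.27868318557739
face 0.87 [193, 193, 316, 307] 10652 zmed 0.0881 rect 402.2 308.2 wh 58.2 58.9 89.6 circ 403.1 308.4 30.5 mean [400.1 308.1  88. ]
```

It's held (finger force 32 N, face at carrying height). Carrying it to the plinth.

Request:
jog_arm --motion '[{"slide": [-0.1,-0.8,-0.8],"turn": [0,0,0]},{"slide": [-0.1,-0.9,-0.8],"turn": [0,0,0]},{"slide": [-0.1,-0.9,-0.8],"turn": [0,0,0]},{"slide": [-0.2,-0.9,0],"turn": [0,0,0]},{"slide": [-0.2,-0.9,0],"turn": [0,0,0]},{"slide": [-0.2,-0.9,0],"turn": [0,0,0]},{"slide": [-0.2,-0.9,0],"turn": [0,0,0]},{"slide": [-0.2,-0.9,0],"turn": [0,0,0]},{"slide": [-0.2,-0.9,0],"turn": [0,0,0]},{"slide": [-0.2,-0.9,0],"turn": [0,0,0]},{"slide": [-0.2,-0.9,0],"turn": [0,0,0]},{"slide": [-0.2,-0.9,0],"turn": [0,0,0]}]'

```text
t: 18.05
eef_pos: [0.4552, 0.0388, 0.126]
orientation: [-0.001, -0.0, 1.0, -0.0]
ft_force: [0.1, -0.6, -0.3]
gripper_width: 0.672
finger_force: 32.4
```

Request:
jog_arm --motion '[{"slide": [-0.2,-0.9,0],"turn": [0,0,0]},{"slide": [-0.2,-0.9,0],"turn": [0,0,0]},{"slide": [-0.2,-0.9,0],"turn": [0,0,0]},{"slide": [-0.05,-0.9,0],"turn": [0,0,0]},{"slide": [0,-0.9,0],"turn": [0,0,0]},{"slide": [0,-0.9,0],"turn": [0,0,0]},{"slide": [0,-0.9,0],"turn": [0,0,0]},{"slide": [0,-0.7,0],"turn": [0,0,0]},{"slide": [0,0,1],"turn": [0,0,0]},{"slide": [0,0,1],"turn": [0,0,0]},{"slide": [0,0,0],"turn": [0,0,0]}]'

```text
t: 19.42
eef_pos: [0.4699, -0.1353, 0.0742]
orientation: [-0.003, 0.0, 1.0, 0.0]
ft_force: [-0.9, -0.0, -0.6]
gripper_width: 0.674
finger_force: 32.5
```

```bash
python3 - <<'E'
from h import *
need(0.4728,-0.135,0.0265); print(state()["finger_force"])
f=imaging.grab_frame("wrist");save(f,"w8")
for n in ["face","plinth"]: meas(f,n)
E
```

```text
tcp [ 0.4699 -0.1353  0.0742] yaw_y 89.99 tilt 0.35 grip 0.674 t 19.43 F [-0.9 -0.  -0.6] need [-0.13  0.01  1.91]
32.47839152812958
face 0.96 [196, 190, 314, 307] 10653 zmed 0.092 rect 468.1 -135.5 wh 58.9 59.0 49.4 circ 468.9 -135.1 30.6 mean [ 466.  -135.5   91.9]
plinth 0.88 [194, 144, 321, 233] 6222 zmed 0.0316 rect 460.7 -133.9 wh 80.5 57.7 81.0 circ 460.8 -134.0 48.5 mean [ 447.4 -135.1   31.6]
```

View pics/w8.png

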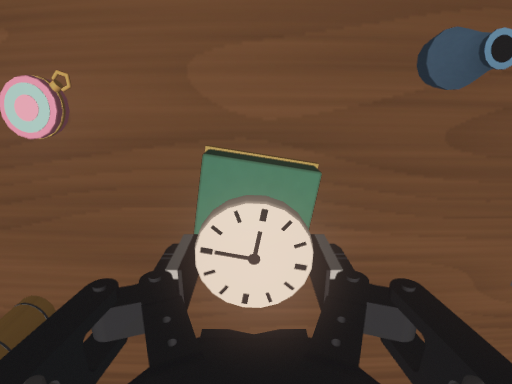

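The face is held flat above the plinth, with the clock at (254,255) and the plinth behind it at (260,190). I lower and release.

Request:
jog_arm --motion '[{"slide": [-0.13,0.01,0.8],"turn": [0,0,0]},{"slide": [0,0,0.6],"turn": [0,0,0]},{"slide": [0,0,0.3],"turn": [0,0,0]},{"slide": [0,0,0.15],"turn": [0,0,0]},{"slide": [0,0,0.07],"turn": [0,0,0]},{"slide": [0,0,0],"turn": [0,0,0]}]'

```text
t: 20.32
eef_pos: [0.4754, -0.135, 0.0296]
orientation: [0.0, -0.0, 1.0, 0.0]
ft_force: [-0.2, 0.2, -0.5]
gripper_width: 0.675
finger_force: 32.5
```

Request:
jog_arm --motion '[{"slide": [0,0,0],"turn": [0,0,0]},{"slide": [0,0,0],"turn": [0,0,0]},{"slide": [0,0,0],"turn": [0,0,0]}]' --gripper 0.85

```text
t: 20.7
eef_pos: [0.4754, -0.135, 0.0295]
orientation: [0.0, -0.0, 1.0, 0.0]
ft_force: [0.8, 0.5, 0.1]
gripper_width: 0.851
finger_force: 0.0
```

Request:
jog_arm --motion '[{"slide": [0,0,-0.5],"turn": [0,0,0]},{"slide": [0,0,-1],"turn": [0,0,0]},{"slide": [0,0,-1],"turn": [0,0,0]},{"slide": [0,-0.3,-1],"turn": [0,0,0.8]},{"slide": [0,0,-1],"turn": [0,0,0.8]},{"slide": [0,0,0],"turn": [0,0,0.8]},{"slide": [0,0,0],"turn": [0,0,0.8]},{"slide": [0,0,0],"turn": [0,0,0.8]},{"slide": [0,0,0],"turn": [0,0,0.8]},{"slide": [0,0,0],"turn": [0,0,0.8]},{"slide": [0,0,0],"turn": [0,0,0.8]},{"slide": [0,0,0],"turn": [0,0,0.3]}]'

```text
t: 22.2
eef_pos: [0.4754, -0.1426, 0.1429]
orientation: [0.0, 0.452, 0.892, 0.0]
ft_force: [-0.3, -0.1, -1.0]
gripper_width: 0.847
finger_force: 0.0
```

```bash
python3 - <<'E'
from h import *
need(0.395,-0.2905,0.13)
f=imaging.grab_frame("wrist");save(f,"w9")
for n in ["face","plinth","watch"]: meas(f,n)
f=imaging.grab_frame("scene");save(f,"s9")
for n in ["face","plinth","watch"]: meas(f,n)
E
```

```text
tcp [ 0.4754 -0.1426  0.1429] yaw_y 36.29 tilt 0.06 grip 0.847 t 22.2 F [-0.3 -0.1 -1. ] need [-2.86 -6.09  0.51]
face 0.79 [222, 144, 296, 217] 3618 zmed 0.0436 rect 473.6 -134.8 wh 59.3 58.6 58.2 circ 473.9 -135.1 29.9 mean [ 473.1 -134.    43.6]
plinth 0.91 [198, 116, 316, 235] 4264 zmed 0.0316 rect 471.8 -135.7 wh 80.4 80.0 80.9 circ 471.5 -135.3 55.3 mean [ 466.1 -131.6   31.6]
watch 0.63 [87, 216, 137, 271] 1553 zmed 0.0178 rect 395.5 -291.4 wh 43.2 42.5 73.8 circ 394.6 -290.4 24.3 mean [ 396.  -290.    17.7]
face 0.69 [238, 136, 261, 154] 397 zmed 0.0418 rect 475.3 -134.0 wh 59.0 54.5 60.6 circ 475.3 -133.7 30.0 mean [ 476.1 -132.4   41.7]
plinth 0.6 [226, 133, 271, 172] 656 zmed 0.0294 rect 473.0 -133.2 wh 79.5 80.1 81.7 circ 472.3 -132.3 53.5 mean [ 476.8 -120.    29.3]
```

View pics/w9.png

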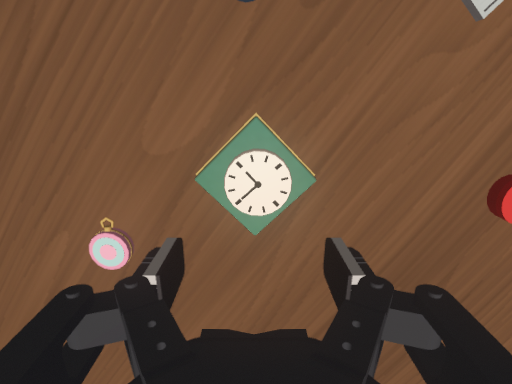

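The face lies flat on the plinth at (258,184), about 2.4 mm too far in x. With the present finger axis I can close at the plinth's centre and slide it true.

Request:
jog_arm --motion '[{"slide": [0.3,0.1,0.9],"turn": [0,0,0]},{"slide": [0,0,1],"turn": [0,0,0]},{"slide": [0,0,1],"turn": [0,0,0]},{"slide": [0,0,0.8],"turn": [0,0,0]},{"slide": [0,0,0.6],"turn": [0,0,0]},{"slide": [0,0,0.36],"turn": [0,0,0]},{"slide": [0,0,0],"turn": [0,0,0]},{"slide": [0,0,0],"turn": [0,0,0]}]'

```text
t: 23.6
eef_pos: [0.4734, -0.1351, 0.0261]
orientation: [0.001, 0.451, 0.893, 0.0]
ft_force: [0.3, -0.4, 0.4]
gripper_width: 0.852
finger_force: 0.0
```

```bash
python3 - <<'E'
from h import *
need(0.473,-0.135,0.0262)
E
```

```text
tcp [ 0.4734 -0.1351  0.0261] yaw_y 36.42 tilt 0.07 grip 0.852 t 23.6 F [ 0.3 -0.4  0.4] need [ 0.01 -0.01 -0.  ]
```

Request:
jog_arm --motion '[{"slide": [0,0,0],"turn": [0,0,0]},{"slide": [0,0,0],"turn": [0,0,0]},{"slide": [0,0,0],"turn": [0,0,0]},{"slide": [0,0,0],"turn": [0,0,0]}]' --gripper 0.4 --grip_force 20

```text
t: 24.1
eef_pos: [0.4734, -0.135, 0.0263]
orientation: [0.001, 0.451, 0.893, 0.0]
ft_force: [-0.3, 0.7, 5.7]
gripper_width: 0.677
finger_force: 21.7
```

Request:
jog_arm --motion '[{"slide": [0,0,0],"turn": [0,0,0]},{"slide": [0,0,0],"turn": [0,0,0]},{"slide": [0,0,0],"turn": [0,0,0]},{"slide": [0,0,-0.7],"turn": [0,0,0]},{"slide": [0,0,-1],"turn": [0,0,0]},{"slide": [0,0,-1],"turn": [0,0,0]},{"slide": [0,0,-1],"turn": [0,0,0]},{"slide": [-0.5,-0.9,-0.5],"turn": [0,0,0]},{"slide": [-0.5,-0.9,0],"turn": [0,0,0]},{"slide": [-0.5,-0.9,0],"turn": [0,0,0]},{"slide": [-0.5,-0.9,0],"turn": [0,0,0]}]' --gripper 0.85

```text
t: 25.48
eef_pos: [0.4299, -0.2295, 0.1318]
orientation: [0.001, 0.451, 0.893, 0.0]
ft_force: [-0.2, 0.6, 0.2]
gripper_width: 0.849
finger_force: 0.0
```

Request:
jog_arm --motion '[{"slide": [-0.5,-0.9,0],"turn": [0,0,0]},{"slide": [-0.5,-0.9,0],"turn": [0,0,0]},{"slide": [-0.2,-0.77,0],"turn": [0,0,0]},{"slide": [0,0,0.5],"turn": [0,0,0]},{"slide": [0,0,0],"turn": [0,0,0]},{"slide": [0,0,0],"turn": [0,0,0]}]'

```text
t: 26.22
eef_pos: [0.3965, -0.2906, 0.118]
orientation: [-0.0, 0.45, 0.893, -0.0]
ft_force: [0.3, 0.6, 1.2]
gripper_width: 0.856
finger_force: 0.0
```

```bash
python3 - <<'E'
from h import *
f=imaging.grab_frame("wrist");save(f,"w10")
need(0.3965,-0.291,0.0)
for n in ["watch","face","plinth"]: meas(f,n)
f=imaging.grab_frame("scene")
for n in ["face","plinth"]: meas(f,n)
E
```

```text
tcp [ 0.3966 -0.2906  0.1182] yaw_y 36.46 tilt 0.02 grip 0.853 t 26.27 F [1.6 0.8 1.1] need [-0.01 -0.01  4.73]
watch 0.68 [225, 149, 277, 218] 2129 zmed 0.0178 rect 395.6 -292.2 wh 43.3 42.7 0.4 circ 394.1 -291.4 23.7 mean [ 394.7 -291.4   17.7]
face 0.46 [368, 22, 510, 168] 6465 zmed 0.0315 rect 471.3 -135.8 wh 80.6 80.0 81.1 circ 471.2 -136.6 54.6 mean [ 459.5 -140.5   31.4]
plinth 0.86 [366, 22, 510, 168] 6605 zmed 0.0315 rect 471.4 -136.1 wh 80.3 80.2 81.0 circ 472.1 -136.5 55.4 mean [ 460.  -140.7   31.4]
face 0.95 [237, 136, 261, 156] 453 zmed 0.0418 rect 474.4 -133.5 wh 58.4 56.7 58.5 circ 473.5 -134.2 30.4 mean [ 474.7 -132.7   41.8]
```

View pics/w10.png

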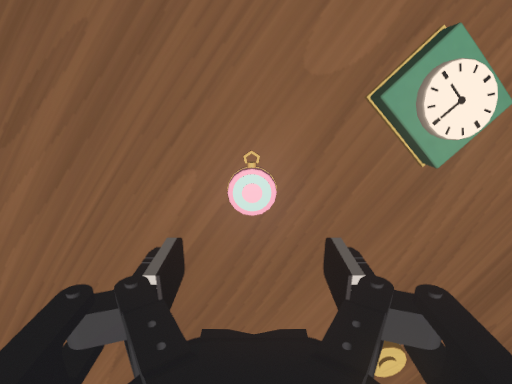

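The watch at (252,191) has its loop pointing straight up the picture at (252,158), so the fingers close across its own x. I grip it.

Request:
jog_arm --motion '[{"slide": [-0.05,0,1],"turn": [0,0,0]},{"slide": [0,0,1],"turn": [0,0,0]},{"slide": [0,0,1],"turn": [0,0,0]},{"slide": [0,0,1],"turn": [0,0,0]},{"slide": [0,0,0.6],"turn": [0,0,0]},{"slide": [0,0,0.22],"turn": [0,0,0]},{"slide": [0,0,0],"turn": [0,0,0]},{"slide": [0,0,0],"turn": [0,0,0]}]'

```text
t: 27.58
eef_pos: [0.3975, -0.2922, -0.0017]
orientation: [0.001, 0.451, 0.893, 0.0]
ft_force: [0.3, 0.1, -0.3]
gripper_width: 0.852
finger_force: 0.0
```

Request:
jog_arm --motion '[{"slide": [0,0,0],"turn": [0,0,0]},{"slide": [0,0,0],"turn": [0,0,0]},{"slide": [0,0,0],"turn": [0,0,0]},{"slide": [0,0,0],"turn": [0,0,0]},{"slide": [0,0,0],"turn": [0,0,0]},{"slide": [0,0,0],"turn": [0,0,0]}]' --gripper 0.25 --grip_force 30

```text
t: 28.32
eef_pos: [0.3974, -0.2923, -0.0017]
orientation: [0.001, 0.451, 0.893, -0.0]
ft_force: [-1.0, 0.2, 5.3]
gripper_width: 0.502
finger_force: 34.1
```

Request:
jog_arm --motion '[{"slide": [0,0,-0.3],"turn": [0,0,0]},{"slide": [0,0,-0.8],"turn": [0,0,0]},{"slide": [0,0,-1],"turn": [0,0,0]},{"slide": [0,0,-1],"turn": [0,0,0]},{"slide": [0,0,-1],"turn": [0,0,0]},{"slide": [0,0,0],"turn": [0,0,0]},{"slide": [0,0,0],"turn": [0,0,0]}]'

```text
t: 29.2
eef_pos: [0.3964, -0.2915, 0.0986]
orientation: [-0.001, 0.451, 0.893, 0.0]
ft_force: [-0.3, -1.0, -0.9]
gripper_width: 0.503
finger_force: 30.7
```

```bash
cat >> h.py <<'E'
def disc(f,n,zlo,zhi):
    """centre of points in a height band on network region"""
    d=imaging.masks_of(f,n)
    if not d: print(n,"none"); return
    p=cloud(f,d[0]["region"]); q=p[(p[:,2]>zlo)&(p[:,2]<zhi)]
    if len(q)<20: print(n,"few",len(q)); return
    (cx,cy),(w,h),a=cv2.minAreaRect(q[:,:2].astype(np.float32)*1000)
    print(n,round(d[0]["confidence"],2),len(q),round(cx,1),round(cy,1),round(w,1),round(h,1))
E
python3 - <<'E'
from h import *
need(0.4734,-0.135,0.13);print(state()["finger_force"])
f=imaging.grab_frame("wrist");save(f,"w11")
for n in ["watch"]: meas(f,n)
for n in ["face","plinth"]: disc(f,n,.04,.048);disc(f,n,.029,.034)
f=imaging.grab_frame("top")
for n in ["face","plinth"]: disc(f,n,.038,.05);disc(f,n,.026,.037)
f=imaging.grab_frame("scene")
for n in ["face","plinth"]: disc(f,n,.036,.05);disc(f,n,.026,.035)
E
```

```text
tcp [ 0.3964 -0.2915  0.0986] yaw_y 36.4 tilt 0.1 grip 0.503 t 29.2 F [-0.3 -1.  -0.9] need [ 3.21  6.19 -1.25]
30.66545069217682
watch 0.82 [207, 183, 298, 298] 6643 zmed 0.1182 rect 395.8 -291.0 wh 43.4 43.2 74.5 circ 394.3 -289.9 24.1 mean [ 394.5 -289.3  118. ]
face 0.84 5485 470.9 -138.2 54.2 59.0
face 0.84 90 473.5 -131.9 65.3 55.5
plinth few 3
plinth 0.83 5170 471.6 -136.0 81.1 80.5
face none
face none
plinth none
plinth none
face 0.94 391 474.4 -133.6 58.8 56.7
face 0.94 27 484.8 -116.1 17.5 51.8
plinth few 15
plinth 0.7 414 471.8 -134.3 82.3 80.0
```

Request:
jog_arm --motion '[{"slide": [0,0.2,-0.7],"turn": [0,0,0]},{"slide": [0.3,0.6,-0.5],"turn": [0,0,0]},{"slide": [0.4,0.8,0],"turn": [0,0,0]},{"slide": [0.4,0.8,0],"turn": [0,0,0]},{"slide": [0.5,0.8,0],"turn": [0,0,0]},{"slide": [0.5,0.8,0],"turn": [0,0,0]},{"slide": [0.5,0.8,0],"turn": [0,0,0]},{"slide": [0.4,0.8,0],"turn": [0,0,0]},{"slide": [0.18,0.59,1],"turn": [0,0,0]},{"slide": [0,0,0.8],"turn": [0,0,0]},{"slide": [0,0,0],"turn": [0,0,0]},{"slide": [0,0,0],"turn": [0,0,0]}]'

```text
t: 31.5
eef_pos: [0.475, -0.1359, 0.0865]
orientation: [0.001, 0.451, 0.893, 0.0]
ft_force: [-1.3, -0.4, -0.3]
gripper_width: 0.501
finger_force: 30.7
```

Request:
jog_arm --motion '[{"slide": [0,0,0],"turn": [0,0,0]},{"slide": [0,0,0],"turn": [0,0,0]}]'

```text
t: 31.75
eef_pos: [0.4746, -0.1362, 0.0856]
orientation: [0.0, 0.451, 0.893, 0.0]
ft_force: [-0.3, 0.6, -0.1]
gripper_width: 0.501
finger_force: 30.7
```

```bash
python3 - <<'E'
from h import *
need(0.4737,-0.1354,0.041);print(state()["finger_force"])
f=imaging.grab_frame("wrist");save(f,"w12");need(0.4737,-0.1354,0.041)
meas(f,"watch")
E
```

```text
tcp [ 0.4746 -0.1362  0.0856] yaw_y 36.39 tilt 0.07 grip 0.501 t 31.75 F [-0.3  0.6 -0.1] need [ 0.05 -0.01  1.78]
30.738725066184998
tcp [ 0.4745 -0.1362  0.0854] yaw_y 36.39 tilt 0.05 grip 0.498 t 31.8 F [ 0.6  0.4 -1. ] need [ 0.05 -0.01  1.78]
watch 0.78 [208, 182, 297, 297] 6412 zmed 0.1051 rect 473.8 -135.2 wh 42.5 43.0 75.3 circ 471.9 -134.3 23.6 mean [ 472.4 -133.7  105. ]
```

View pics/w12.png

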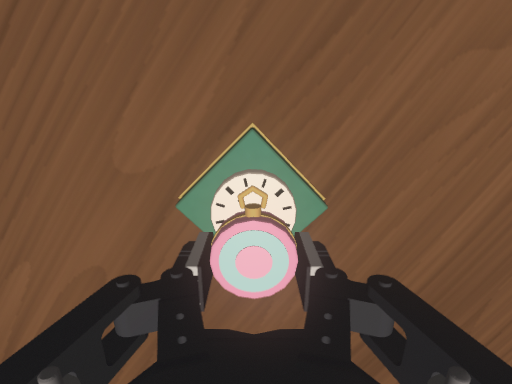

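The watch at (253,260) hovers level over the face (253,212), both on the same column. I lower and release.

Request:
jog_arm --motion '[{"slide": [0.05,0,0.7],"turn": [0,0,0]},{"slide": [0,0,0.6],"turn": [0,0,0]},{"slide": [0,0,0.3],"turn": [0,0,0]},{"slide": [0,0,0.15],"turn": [0,0,0]},{"slide": [0,0,0.04],"turn": [0,0,0]},{"slide": [0,0,0],"turn": [0,0,0]},{"slide": [0,0,0],"turn": [0,0,0]}]'

```text
t: 32.72
eef_pos: [0.4738, -0.1351, 0.0403]
orientation: [0.0, 0.451, 0.893, 0.0]
ft_force: [-0.4, 0.5, 0.7]
gripper_width: 0.504
finger_force: 31.3
```

Request:
jog_arm --motion '[{"slide": [0,0,0],"turn": [0,0,0]},{"slide": [0,0,0],"turn": [0,0,0]},{"slide": [0,0,0],"turn": [0,0,0]},{"slide": [0,0,0],"turn": [0,0,0]}]' --gripper 0.8

```text
t: 33.22
eef_pos: [0.4736, -0.1351, 0.0401]
orientation: [0.0, 0.451, 0.893, 0.0]
ft_force: [0.3, -0.3, -0.4]
gripper_width: 0.798
finger_force: 0.0
```

Request:
jog_arm --motion '[{"slide": [0,0,-0.5],"turn": [0,0,0]},{"slide": [0,0,-1],"turn": [0,0,0]},{"slide": [0,0,-1],"turn": [0,0,0]},{"slide": [0,0,-1],"turn": [0,0,-0.8]},{"slide": [0,0,-0.8],"turn": [0,0,-0.8]},{"slide": [0,0,0],"turn": [0,0,-0.8]},{"slide": [0,0,0],"turn": [0,0,-0.8]},{"slide": [0,0,0],"turn": [0,0,-0.8]},{"slide": [0,0,0],"turn": [0,0,-0.8]},{"slide": [0,0,0],"turn": [0,0,-0.8]},{"slide": [0,0,0],"turn": [0,0,-0.8]},{"slide": [0,0,0],"turn": [0,0,-0.3]}]'

```text
t: 34.72
eef_pos: [0.4737, -0.1352, 0.1486]
orientation: [0.0, -0.001, 1.0, -0.0]
ft_force: [-0.4, 0.2, -0.2]
gripper_width: 0.801
finger_force: 0.0
```

```bash
python3 - <<'E'
from h import *
need(0.613,0.323,0.15)
f=imaging.grab_frame("wrist");save(f,"w13")
for n in ["watch"]: meas(f,n)
for n in ["face","plinth"]: disc(f,n,.04,.047);disc(f,n,.029,.034)
E
```

```text
tcp [ 0.4737 -0.1352  0.1486] yaw_y 90.13 tilt 0.06 grip 0.801 t 34.73 F [-0.4  0.2 -0.2] need [-5.62 18.32 -0.05]
watch 0.62 [228, 160, 290, 219] 2218 zmed 0.0598 rect 470.3 -134.4 wh 43.1 47.3 75.2 circ 469.2 -129.8 27.6 mean [ 471.6 -134.7   59.7]
face 0.87 1069 472.4 -135.4 58.4 57.3
face 0.87 23 477.2 -146.4 62.4 40.6
plinth 0.93 72 479.5 -136.0 57.9 44.5
plinth 0.93 3582 471.7 -135.7 80.3 80.0
```

View pics/w13.png

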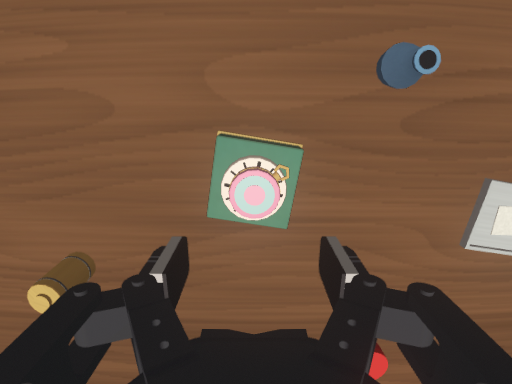

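Watch, face and plinth are concentric within about 1 mm, around (255,190). Next is the bob.

Request:
jog_arm --motion '[{"slide": [-0.2,0.8,0],"turn": [0,0,0]},{"slide": [-0.3,1,0],"turn": [0,0,0]},{"slide": [-0.3,1,0],"turn": [0,0,0]},{"slide": [-0.3,1,0],"turn": [0,0,0]},{"slide": [-0.3,1,0],"turn": [0,0,0]},{"slide": [-0.3,1,0],"turn": [0,0,0]},{"slide": [-0.3,1,0],"turn": [0,0,0]},{"slide": [-0.3,1,0],"turn": [0,0,0]},{"slide": [-0.3,1,0],"turn": [0,0,0]},{"slide": [-0.3,1,0],"turn": [0,0,0]},{"slide": [-0.3,1,0],"turn": [0,0,0]},{"slide": [-0.3,1,0],"turn": [0,0,0]}]'

```text
t: 36.52
eef_pos: [0.5614, 0.1615, 0.1475]
orientation: [-0.0, -0.0, 1.0, 0.0]
ft_force: [0.8, -0.5, 0.4]
gripper_width: 0.797
finger_force: 0.0
```

Request:
jog_arm --motion '[{"slide": [-0.3,1,0.2],"turn": [0,0,0]},{"slide": [-0.3,1,0.3],"turn": [0,0,0]},{"slide": [-0.3,1,0.3],"turn": [0,0,0]},{"slide": [-0.3,1,0.3],"turn": [0,0,0]},{"slide": [-0.3,1,0.3],"turn": [0,0,0]},{"slide": [-0.3,1,0.3],"turn": [0,0,0]},{"slide": [-0.2,0.5,0.3],"turn": [0,0,0]},{"slide": [0,0,0],"turn": [0,0,0]},{"slide": [0,0,0],"turn": [0,0,0]}]'

```text
t: 37.65
eef_pos: [0.611, 0.322, 0.0979]
orientation: [0.0, 0.0, 1.0, -0.0]
ft_force: [0.1, -0.7, 0.0]
gripper_width: 0.798
finger_force: 0.0
```

```bash
python3 - <<'E'
from h import *
f=imaging.grab_frame("wrist");save(f,"w14")
need(0.613,0.322,-0.0045)
for n in ["bob","tray"]: meas(f,n,0.012)
E
```

```text
tcp [0.6111 0.3218 0.0982] yaw_y 89.98 tilt 0.04 grip 0.801 t 37.7 F [-0.1  0.5 -0.7] need [-0.07  0.01  4.11]
bob 0.72 [219, 161, 291, 230] 3488 zmed 0.018 rect 611.8 321.9 wh 54.9 55.2 35.9 circ 612.3 321.8 28.2 mean [609.8 322.   17.5]
tray 0.61 [0, 24, 120, 144] 12717 zmed 0.0064 rect 520.9 164.1 wh 104.9 84.3 80.9 circ 522.2 163.5 66.1 mean [520.  168.9   7.1]
```

Request:
jog_arm --motion '[{"slide": [-0.08,0,1],"turn": [0,0,0]},{"slide": [0,0,1],"turn": [0,0,0]},{"slide": [0,0,1],"turn": [0,0,0]},{"slide": [0,0,0.7],"turn": [0,0,0]},{"slide": [0,0,0.3],"turn": [0,0,0]},{"slide": [0,0,0.1],"turn": [0,0,0]},{"slide": [0,0,0],"turn": [0,0,0]}]'

```text
t: 38.67
eef_pos: [0.6133, 0.3227, -0.004]
orientation: [0.001, -0.0, 1.0, 0.0]
ft_force: [-0.8, -0.3, -0.6]
gripper_width: 0.796
finger_force: 0.0
```

Request:
jog_arm --motion '[{"slide": [0,0,0],"turn": [0,0,0]},{"slide": [0,0,0],"turn": [0,0,0]},{"slide": [0,0,0],"turn": [0,0,0]},{"slide": [0,0,0],"turn": [0,0,0]},{"slide": [0,0,0],"turn": [0,0,0]}]' --gripper 0.35 --grip_force 55

```text
t: 39.3
eef_pos: [0.6136, 0.3227, -0.0032]
orientation: [0.001, -0.0, 1.0, 0.0]
ft_force: [-1.1, -0.6, 6.8]
gripper_width: 0.626
finger_force: 58.7
```

Request:
jog_arm --motion '[{"slide": [0,0,-0.3],"turn": [0,0,0]},{"slide": [0,0,-0.7],"turn": [0,0,0]},{"slide": [0,0,-1],"turn": [0,0,0]},{"slide": [0,0,-1],"turn": [0,0,0]},{"slide": [0,0,0],"turn": [0,0,0]},{"slide": [0,0,0],"turn": [0,0,0]}]'

```text
t: 40.05
eef_pos: [0.6123, 0.3223, 0.0689]
orientation: [-0.001, 0.0, 1.0, -0.0]
ft_force: [0.6, -0.6, -4.2]
gripper_width: 0.624
finger_force: 58.6
```

```bash
python3 - <<'E'
from h import *
f=imaging.grab_frame("wrist");save(f,"w15")
need(0.4977,0.0135,0.1);print(state()["finger_force"])
for n in ["bob"]: meas(f,n,0.012)
f=imaging.grab_frame("scene")
for n in ["bob","tray"]: meas(f,n,0.01)
f=imaging.grab_frame("top")
for n in ["bob","tray","plinth"]: meas(f,n,0.01)
E
```

```text
tcp [0.6121 0.322  0.0682] yaw_y 90.0 tilt 0.16 grip 0.627 t 40.1 F [-1.  -0.8 -3.5] need [  4.58 -12.34  -1.25]
58.6285675317049
bob 0.91 [198, 196, 309, 304] 9157 zmed 0.09 rect 610.9 321.9 wh 53.5 55.4 86.8 circ 611.1 322.3 28.2 mean [606.8 322.   89.5]
bob 0.62 [303, 333, 326, 367] 453 zmed 0.0868 rect 628.4 323.4 wh 22.7 49.3 12.3 circ 622.7 322.1 24.8 mean [627.7 324.4  86.4]
tray 0.88 [275, 228, 319, 286] 1340 zmed 0.0047 rect 581.1 188.3 wh 253.3 73.6 46.5 circ 564.1 204.4 126.7 mean [530.1 147.6   8.8]
bob 0.64 [137, 155, 148, 167] 124 zmed 0.0891 rect 595.4 320.1 wh 43.5 23.8 83.1 circ 598.2 319.7 21.9 mean [596.5 319.8  88.9]
tray 0.67 [180, 175, 225, 208] 1055 zmed 0.0066 rect 521.2 160.5 wh 112.0 81.3 81.3 circ 520.1 160.2 64.9 mean [520.4 160.1   7. ]
plinth 0.76 [291, 196, 320, 227] 452 zmed 0.0306 rect 473.7 -133.8 wh 76.4 80.8 79.6 circ 473.0 -133.6 53.2 mean [ 470.9 -132.2   30.6]
```

The bob is held (3–4 N of load). I carry it to the midpoint (0.4971, 0.0127).

Request:
jog_arm --motion '[{"slide": [0.1,-0.4,-0.4],"turn": [0,0,0]},{"slide": [0.3,-0.8,0],"turn": [0,0,0]},{"slide": [0.3,-0.8,0],"turn": [0,0,0]},{"slide": [0.3,-0.8,0],"turn": [0,0,0]},{"slide": [0.3,-0.8,0],"turn": [0,0,0]},{"slide": [0.3,-0.8,0],"turn": [0,0,0]},{"slide": [0.3,-0.8,0],"turn": [0,0,0]},{"slide": [0.3,-0.8,0],"turn": [0,0,0]},{"slide": [0.3,-0.8,0],"turn": [0,0,0]},{"slide": [0.3,-0.8,0],"turn": [0,0,0]},{"slide": [0.3,-0.8,0],"turn": [0,0,0]},{"slide": [0.3,-0.8,0],"turn": [0,0,0]}]'

```text
t: 42.0
eef_pos: [0.5275, 0.0911, 0.0801]
orientation: [0.0, -0.0, 1.0, 0.0]
ft_force: [0.8, -0.1, -3.3]
gripper_width: 0.625
finger_force: 58.7
```

Request:
jog_arm --motion '[{"slide": [0.3,-0.8,0],"turn": [0,0,0]},{"slide": [0.3,-0.8,0],"turn": [0,0,0]},{"slide": [0.3,-0.8,0],"turn": [0,0,0]},{"slide": [0.3,-0.77,0.4],"turn": [0,0,0]},{"slide": [0,0,0.8],"turn": [0,0,0]},{"slide": [0,0,0.6],"turn": [0,0,0]},{"slide": [0,0,0],"turn": [0,0,0]},{"slide": [0,0,0],"turn": [0,0,0]},{"slide": [0,0,0],"turn": [0,0,0]}]'

```text
t: 43.12
eef_pos: [0.4985, 0.0134, 0.0359]
orientation: [0.001, -0.0, 1.0, 0.0]
ft_force: [-0.5, 0.2, -3.7]
gripper_width: 0.624
finger_force: 58.7
```

```bash
python3 - <<'E'
from h import *
need(0.4971,0.0127,-0.0027);print(state()["finger_force"])
E
```

```text
tcp [0.4985 0.0134 0.0359] yaw_y 90.04 tilt 0.07 grip 0.624 t 43.12 F [-0.5  0.2 -3.7] need [ 0.06 -0.03  1.54]
58.71100508607924
```

Request:
jog_arm --motion '[{"slide": [0.06,-0.03,0.7],"turn": [0,0,0]},{"slide": [0,0,0.5],"turn": [0,0,0]},{"slide": [0,0,0.2],"turn": [0,0,0]},{"slide": [0,0,0.1],"turn": [0,0,0]},{"slide": [0,0,0.03],"turn": [0,0,0]},{"slide": [0,0,0],"turn": [0,0,0]},{"slide": [0,0,0],"turn": [0,0,0]}]'

```text
t: 44.0
eef_pos: [0.4967, 0.0125, -0.0029]
orientation: [0.0, -0.0, 1.0, 0.0]
ft_force: [0.4, -0.1, -3.7]
gripper_width: 0.626
finger_force: 58.7
```

Request:
jog_arm --motion '[{"slide": [0,0,0],"turn": [0,0,0]},{"slide": [0,0,0],"turn": [0,0,0]},{"slide": [0,0,0],"turn": [0,0,0]}]' --gripper 0.8

```text
t: 44.38
eef_pos: [0.4968, 0.0125, -0.0027]
orientation: [0.0, -0.0, 1.0, 0.0]
ft_force: [-0.5, 1.4, -0.0]
gripper_width: 0.8
finger_force: 0.0
```

Request:
jog_arm --motion '[{"slide": [0,0,-0.5],"turn": [0,0,0]},{"slide": [0,0,-1],"turn": [0,0,0]},{"slide": [0,0,-1],"turn": [0,0,0]},{"slide": [0,0,-1],"turn": [0,0,0]},{"slide": [0,0,-1],"turn": [0,0,0]},{"slide": [0,0,-1],"turn": [0,0,0]},{"slide": [0,0,-1],"turn": [0,0,0]},{"slide": [0,0,-0.8],"turn": [0,0,0]},{"slide": [0,0,0],"turn": [0,0,0]},{"slide": [0,0,0],"turn": [0,0,0]}]'

```text
t: 45.62
eef_pos: [0.4961, 0.0125, 0.1785]
orientation: [-0.001, -0.0, 1.0, 0.0]
ft_force: [0.7, -0.0, 0.7]
gripper_width: 0.799
finger_force: 0.0
```

```bash
python3 - <<'E'
from h import *
need(0.577,-0.335,0.19)
f=imaging.grab_frame("wrist");save(f,"w16")
for n in ["bob","tray","plinth"]: meas(f,n,0.012)
f=imaging.grab_frame("scene")
for n in ["bob","tray","weight"]: meas(f,n,0.012)
disc(f,"plinth",.026,.035)
E
```

```text
tcp [0.4961 0.0125 0.1785] yaw_y 90.01 tilt 0.07 grip 0.799 t 45.62 F [ 0.7 -0.   0.7] need [ -3.23 -13.9   -0.47]
bob 0.77 [228, 145, 283, 199] 2074 zmed 0.018 rect 495.0 12.3 wh 54.9 54.9 24.8 circ 495.5 12.3 28.1 mean [493.6  12.3  17.5]
tray 0.74 [326, 153, 438, 235] 6586 zmed 0.0064 rect 521.7 159.4 wh 111.9 86.0 79.9 circ 519.4 160.8 68.2 mean [518.8 159.2   7.2]
plinth 0.71 [72, 106, 159, 197] 3970 zmed 0.0315 rect 471.8 -135.2 wh 80.3 80.6 80.7 circ 472.1 -134.6 54.9 mean [ 465.8 -126.5   31.1]
bob 0.72 [263, 188, 286, 213] 432 zmed 0.0159 rect 495.5 15.8 wh 51.7 52.6 58.1 circ 496.2 15.3 27.4 mean [498.2  17.9  15.5]
tray 0.83 [276, 229, 335, 287] 2188 zmed 0.0046 rect 516.8 158.3 wh 115.7 86.6 81.0 circ 519.6 157.6 69.1 mean [520.  162.2   5.2]
weight 0.7 [167, 99, 183, 124] 386 zmed 0.0666 rect 578.5 -334.9 wh 32.8 35.8 27.5 circ 576.4 -335.0 19.2 mean [ 578.5 -331.4   66.4]
plinth 0.72 400 472.1 -134.0 82.1 79.8
```

View pics/w16.png

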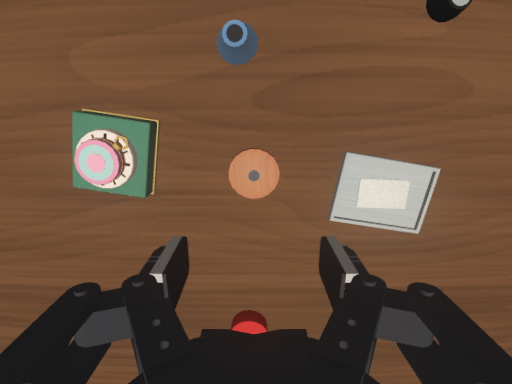

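The bob lies at (254,174), midway between the plinth at (114,154) and the tray at (384,194), within 1 mm by measurement. Last is the weight.

Request:
jog_arm --motion '[{"slide": [-0.2,-0.9,0],"turn": [0,0,0]},{"slide": [-0.2,-1,0],"turn": [0,0,0]},{"slide": [-0.2,-1,0],"turn": [0,0,0]},{"slide": [-0.2,-1,0],"turn": [0,0,0]},{"slide": [-0.25,-1,0],"turn": [0,0,0]},{"slide": [-0.25,-1,0],"turn": [0,0,0]},{"slide": [-0.25,-1,0],"turn": [0,0,0]},{"slide": [-0.25,-1,0],"turn": [0,0,0]},{"slide": [-0.25,-1,0],"turn": [0,0,0]},{"slide": [-0.25,-1,0],"turn": [0,0,0]},{"slide": [-0.25,-1,0],"turn": [0,0,0]},{"slide": [-0.25,-1,0],"turn": [0,0,0]}]'

```text
t: 47.58
eef_pos: [0.5667, -0.286, 0.1791]
orientation: [-0.0, -0.0, 1.0, 0.0]
ft_force: [-0.2, -0.3, 0.0]
gripper_width: 0.8
finger_force: 0.0
```

Request:
jog_arm --motion '[{"slide": [-0.2,-1,0],"turn": [0,0,0]},{"slide": [-0.2,-1,0],"turn": [0,0,0]},{"slide": [-0.05,0,0.6],"turn": [0,0,0]},{"slide": [0,0,0.6],"turn": [0,0,0]},{"slide": [0,0,0],"turn": [0,0,0]},{"slide": [0,0,0],"turn": [0,0,0]},{"slide": [0,0,0],"turn": [0,0,0]}]'

```text
t: 48.45
eef_pos: [0.5782, -0.3349, 0.1503]
orientation: [0.001, -0.0, 1.0, -0.0]
ft_force: [-0.6, -0.8, 0.4]
gripper_width: 0.802
finger_force: 0.0
```

```bash
python3 - <<'E'
from h import *
need(0.5773,-0.335,0.025)
f=imaging.grab_frame("wrist");save(f,"w17")
meas(f,"weight",0.008)
E
```

```text
tcp [ 0.5782 -0.3349  0.1503] yaw_y 90.04 tilt 0.08 grip 0.802 t 48.45 F [-0.6 -0.8  0.4] need [ 0.04 -0.    5.01]
weight 0.89 [231, 163, 275, 217] 1889 zmed 0.0678 rect 576.6 -336.0 wh 34.9 34.9 45.8 circ 576.7 -336.1 17.9 mean [ 575.7 -336.1   68.4]
```

View pics/w17.png

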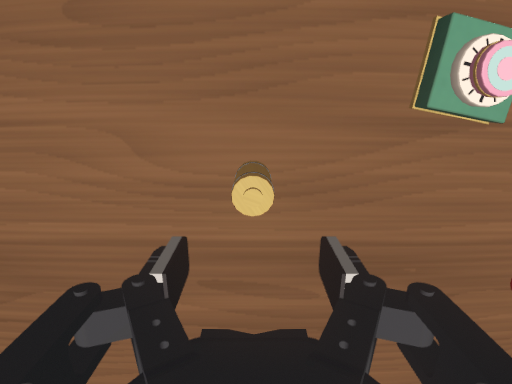

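The weight at (253,195) stands upright between the fingers. I grip it.

Request:
jog_arm --motion '[{"slide": [0,-0.03,1],"turn": [0,0,0]},{"slide": [0,0,1],"turn": [0,0,0]},{"slide": [0,0,1],"turn": [0,0,0]},{"slide": [0,0,1],"turn": [0,0,0]},{"slide": [0,0,0.6],"turn": [0,0,0]},{"slide": [0,0,0.4],"turn": [0,0,0]},{"slide": [0,0,0],"turn": [0,0,0]},{"slide": [0,0,0],"turn": [0,0,0]}]'

```text
t: 49.55
eef_pos: [0.5784, -0.3361, 0.0254]
orientation: [0.001, -0.0, 1.0, -0.0]
ft_force: [-0.3, -0.1, 0.3]
gripper_width: 0.799
finger_force: 0.0
```

Request:
jog_arm --motion '[{"slide": [0,0,0],"turn": [0,0,0]},{"slide": [0,0,0],"turn": [0,0,0]},{"slide": [0,0,0],"turn": [0,0,0]},{"slide": [0,0,0],"turn": [0,0,0]},{"slide": [0,0,0],"turn": [0,0,0]},{"slide": [0,0,0],"turn": [0,0,0]},{"slide": [0,0,0],"turn": [0,0,0]}]' --gripper 0.15 --grip_force 70

```text
t: 50.42
eef_pos: [0.5783, -0.336, 0.0252]
orientation: [0.001, -0.0, 1.0, -0.0]
ft_force: [0.5, 0.8, 5.3]
gripper_width: 0.407
finger_force: 70.0
```

Request:
jog_arm --motion '[{"slide": [0,0,-0.3],"turn": [0,0,0]},{"slide": [0,0,-0.7],"turn": [0,0,0]},{"slide": [0,0,-1],"turn": [0,0,0]},{"slide": [0,0,-1],"turn": [0,0,0]},{"slide": [0,0,-1],"turn": [0,0,0]},{"slide": [0,0,-0.6],"turn": [0,0,0]},{"slide": [0,0,0],"turn": [0,0,0]},{"slide": [0,0,0],"turn": [0,0,0]},{"slide": [0,0,0],"turn": [0,0,0]}]'

```text
t: 51.55
eef_pos: [0.5772, -0.3356, 0.1376]
orientation: [-0.001, -0.0, 1.0, 0.001]
ft_force: [-0.3, -0.6, -4.7]
gripper_width: 0.406
finger_force: 70.2
```

```bash
python3 - <<'E'
from h import *
need(0.6199,0.1442,0.14);print(state()["finger_force"])
f=imaging.grab_frame("wrist");save(f,"w18")
meas(f,"weight",0.008)
E
```

```text
tcp [ 0.5772 -0.3356  0.1376] yaw_y 90.01 tilt 0.15 grip 0.406 t 51.55 F [-0.3 -0.6 -4.7] need [-1.71 19.19 -0.08]
70.2224600315094
weight 0.65 [212, 201, 295, 327] 7972 zmed 0.1802 rect 575.9 -335.6 wh 35.6 34.9 1.4 circ 576.0 -336.1 18.2 mean [ 573.7 -335.8  180.8]
```

Request:
jog_arm --motion '[{"slide": [-0.05,0.4,0],"turn": [0,0,0]},{"slide": [-0.08,0.85,0],"turn": [0,0,0]},{"slide": [-0.08,0.85,0],"turn": [0,0,0]},{"slide": [-0.08,0.85,0],"turn": [0,0,0]},{"slide": [-0.08,0.85,0],"turn": [0,0,0]},{"slide": [-0.08,0.85,0],"turn": [0,0,0]},{"slide": [-0.08,0.85,0],"turn": [0,0,0]},{"slide": [-0.08,0.85,0],"turn": [0,0,0]},{"slide": [-0.08,0.85,0],"turn": [0,0,0]},{"slide": [-0.08,0.85,0],"turn": [0,0,0]},{"slide": [-0.08,0.85,0],"turn": [0,0,0]},{"slide": [-0.08,0.85,0],"turn": [0,0,0]}]'

```text
t: 53.15
eef_pos: [0.6011, -0.0907, 0.1393]
orientation: [0.0, -0.0, 1.0, 0.0]
ft_force: [0.4, 0.1, -4.6]
gripper_width: 0.405
finger_force: 70.4
```

Request:
jog_arm --motion '[{"slide": [-0.08,0.85,0],"turn": [0,0,0]},{"slide": [-0.08,0.85,0],"turn": [0,0,0]},{"slide": [-0.08,0.85,0],"turn": [0,0,0]},{"slide": [-0.08,0.85,0],"turn": [0,0,0]},{"slide": [-0.08,0.85,0],"turn": [0,0,0]},{"slide": [-0.08,0.85,0],"turn": [0,0,0]},{"slide": [-0.08,0.85,0],"turn": [0,0,0]},{"slide": [-0.08,0.85,0],"turn": [0,0,0]},{"slide": [-0.08,0.85,0],"turn": [0,0,0]},{"slide": [-0.06,0.85,0],"turn": [0,0,0]},{"slide": [0,0.85,0],"turn": [0,0,0]},{"slide": [0,0.1,0],"turn": [0,0,0]}]'

```text
t: 54.65
eef_pos: [0.6203, 0.146, 0.139]
orientation: [-0.0, -0.001, 1.0, 0.0]
ft_force: [-0.6, 0.1, -4.4]
gripper_width: 0.399
finger_force: 70.6
```

Request:
jog_arm --motion '[{"slide": [0,0,0.6],"turn": [0,0,0]},{"slide": [0,0,0.8],"turn": [0,0,0]},{"slide": [0,0,0.8],"turn": [0,0,0]},{"slide": [0,0,0.8],"turn": [0,0,0]},{"slide": [0,0,0.4],"turn": [0,0,0]},{"slide": [0,0,0],"turn": [0,0,0]},{"slide": [0,0,0],"turn": [0,0,0]},{"slide": [0,0,0],"turn": [0,0,0]}]'

```text
t: 55.65
eef_pos: [0.621, 0.1444, 0.0554]
orientation: [0.001, -0.0, 1.0, 0.0]
ft_force: [-0.3, 0.8, -5.0]
gripper_width: 0.406
finger_force: 70.5
```

```bash
python3 - <<'E'
from h import *
need(0.6199,0.1442,0.0258);print(state()["finger_force"])
f=imaging.grab_frame("wrist");save(f,"w19")
meas(f,"weight",0.008);meas(f,"tray")
E
```

```text
tcp [0.621  0.1444 0.0554] yaw_y 90.02 tilt 0.1 grip 0.406 t 55.65 F [-0.3  0.8 -5. ] need [ 0.05 -0.01  1.18]
70.53460836410522
weight 0.74 [211, 202, 296, 326] 7933 zmed 0.098 rect 619.4 144.0 wh 34.6 35.4 81.1 circ 619.5 144.1 18.2 mean [617.2 144.1  98.6]
tray 0.69 [181, 0, 385, 138] 22865 zmed 0.0077 rect 520.0 160.6 wh 111.0 80.4 80.9 circ 520.3 160.9 67.5 mean [522.3 162.5   8.2]
```

Request:
jog_arm --motion '[{"slide": [0.04,0,0.5],"turn": [0,0,0]},{"slide": [0,0,0.4],"turn": [0,0,0]},{"slide": [0,0,0.2],"turn": [0,0,0]},{"slide": [0,0,0.07],"turn": [0,0,0]},{"slide": [0,0,0.03],"turn": [0,0,0]},{"slide": [0,0,0],"turn": [0,0,0]},{"slide": [0,0,0],"turn": [0,0,0]}]'

```text
t: 56.68
eef_pos: [0.6196, 0.144, 0.0252]
orientation: [0.0, -0.0, 1.0, -0.0]
ft_force: [-4.2, -1.0, 3.9]
gripper_width: 0.405
finger_force: 70.6
```

Request:
jog_arm --motion '[{"slide": [0,0,0],"turn": [0,0,0]},{"slide": [0,0,0],"turn": [0,0,0]},{"slide": [0,0,0],"turn": [0,0,0]},{"slide": [0,0,0],"turn": [0,0,0]}]' --gripper 0.8

```text
t: 57.18
eef_pos: [0.6196, 0.1443, 0.0243]
orientation: [0.0, -0.0, 1.0, 0.0]
ft_force: [0.4, 0.6, 0.4]
gripper_width: 0.796
finger_force: 0.0
```

Request:
jog_arm --motion '[{"slide": [0,0,-0.5],"turn": [0,0,0]},{"slide": [0,0,-1],"turn": [0,0,0]},{"slide": [0,0,-1],"turn": [0,0,0]},{"slide": [0,0,-1],"turn": [0,0,0]},{"slide": [0,0,-1],"turn": [0,0,0]},{"slide": [0,0,-1],"turn": [0,0,0]},{"slide": [0.5,0,-0.8],"turn": [0,0,0]},{"slide": [0.5,0,0],"turn": [0,0,0]},{"slide": [0,0,0],"turn": [0,0,0]},{"slide": [0,0,0],"turn": [0,0,0]}]'

```text
t: 58.42
eef_pos: [0.5939, 0.1441, 0.1807]
orientation: [-0.001, -0.0, 1.0, -0.0]
ft_force: [0.1, 0.1, -0.7]
gripper_width: 0.799
finger_force: 0.0
```

```bash
python3 - <<'E'
from h import *
need(0.6,0.1442,0.18)
f=imaging.grab_frame("wrist");save(f,"w20")
meas(f,"weight",0.008);meas(f,"tray");meas(f,"bob",.012)
f=imaging.grab_frame("scene");cv2.imwrite("pics/s20.png",cv2.resize(f["color"][:,:,::-1],(800,600)))
for n in ["face","watch","bob","weight","tin","loupe","vase"]: meas(f,n,0.008)
E
```

```text
tcp [0.5939 0.1441 0.1807] yaw_y 90.03 tilt 0.09 grip 0.799 t 58.42 F [ 0.1  0.1 -0.7] need [-0.24  0.    0.03]
weight 0.94 [237, 180, 270, 230] 1532 zmed 0.0678 rect 617.5 144.2 wh 34.2 33.8 45.9 circ 618.1 144.0 17.8 mean [616.8 144.1  68.4]
tray 0.89 [213, 55, 328, 150] 8506 zmed 0.008 rect 519.7 160.5 wh 111.0 79.7 80.8 circ 519.2 159.8 66.7 mean [517.5 160.5   8.7]
bob 0.78 [99, 51, 157, 110] 2582 zmed 0.018 rect 495.2 12.7 wh 55.3 55.7 24.0 circ 495.8 12.8 28.5 mean [495.7  15.   17.5]
face 0.47 [260, 195, 281, 210] 72 zmed 0.251 rect 598.6 137.5 wh 59.7 17.9 80.9 circ 592.9 138.4 30.0 mean [597.1 151.8 239. ]
bob 0.4 [263, 196, 280, 211] 59 zmed 0.0145 rect 549.5 93.1 wh 185.5 36.4 60.1 circ 564.3 84.7 92.7 mean [518.7  25.9  25.3]
weight 0.57 [250, 254, 266, 281] 538 zmed 0.066 rect 619.5 145.5 wh 33.5 33.8 87.0 circ 619.4 145.5 17.7 mean [619.9 146.2  66.3]
tin 0.98 [172, 226, 198, 252] 547 zmed 0.0219 rect 706.6 7.0 wh 47.6 48.2 66.3 circ 706.5 6.9 25.2 mean [706.5   8.3  21.8]
loupe 0.65 [387, 214, 405, 236] 258 zmed 0.0275 rect 322.5 204.3 wh 22.8 27.2 2.1 circ 321.6 204.5 14.0 mean [323.3 205.   27.1]
vase 0.66 [312, 154, 328, 181] 292 zmed 0.0579 rect 366.5 -2.6 wh 17.1 19.6 1.6 circ 365.2 -2.7 10.7 mean [366.5  -1.   57.2]
```

View pics/s20.png

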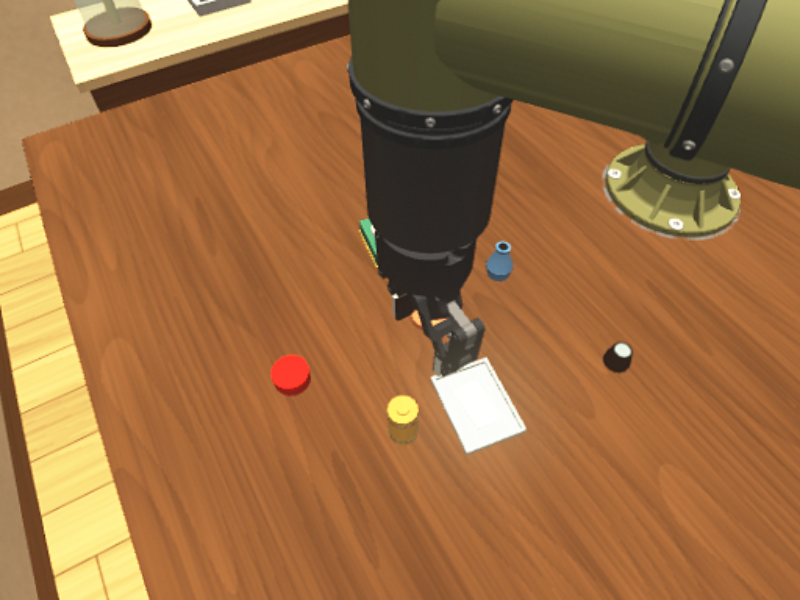

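The weight stands upright behind the tray at (403,418), with a measured offset of 99.5 mm. The tin, loupe and vase have not moved, so I hand in.

```bash
python3 -c "
from rig import robot
print(robot.job_done())"
```

```text
the job is handed in; nothing more can be done
None
```

The job is handed in at about 58 s: face and watch are centred on the plinth and the bob is at the midpoint, each within about 1 mm by camera, and the weight stands upright 99.5 mm behind the tray's centre; the face slipped out of the first grip and was shifted about 12 mm on the shelf before I regripped it, and the loupe, tin and vase did not move.

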